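# Load the till's record cartridge and hold its key switch

### The job

At the bakery counter, first push the blue record cartridge fully home, upright, into its slot in the weighing till. Then take the red key from the wooden block, work it fully down past the sticky pins of the till's key switch, turn it a quarter turn clockwise (seen from above) against its spring, and finish there, still gripping the key and holding it turned. Leave everything else on the counter where it stands.

Things in the scene. Friction and masses are not known exactly. Their poses are not given: they have to be found in the camera images.
- cartridge_center (a point): Centre, half-way up, of the loose blue record cartridge: an upright block 24 mm along its x, 50 along its y, 85 tall, about 90 g, standing on end on the counter, with dark grip ribs near the top and a white patch lower down. Grip it across its 24 mm (along its x), in the upper 40 mm, which stay outside the slot. Either way round fits.
- cartridge_foot (a point): Middle of the cartridge's underside, 42.5 mm below its centre, same axes.
- till: The weighing till: a cream fixed box 200 mm along x, 280 along y, flat top 85 mm above the counter; origin at the centre of its underside. Flat keys in the middle of the top; a dark screen housing from 43 mm behind (+x of) the middle to the rear edge rises 20 mm above it.
- slot_mouth (a point): Centre of the mouth of the cartridge slot in the till's top, at (-30, +75) mm from the till's middle. x, y are the till's axes, z up. The slot goes straight down, 26.5 mm along x by 52.5 along y, with a 4 mm chamfer at the rim, 40 mm deep: fully home, the cartridge stands on its floor with 45 mm showing. A blue stripe lies at each end.
- key_center (a point): Centre, half-way up, of the loose key, upright in the wooden block: 88 mm tall, about 60 g. From the tip up: a flat steel bit 5 mm (its x) by 14 (its y), 16 tall, its lowest 5 mm tapered in y to 8 mm; a round neck 5 mm thick up to 38 mm; a round collar 12 mm thick up to 52 mm; then a flat red bow 9 mm (x) by 32 (y), in the plane of the bit. Either way round fits.
- key_bow (a point): Centre of the key's red bow (36 mm tall), 26 mm above key_center and 70 mm above the tip; same axes. Grip the bow across its 9 mm (along the key's x).
- key_tip (a point): Middle of the underside of the key's bit, 44 mm below key_center; same axes.
- key_block: Fixed wooden block 55 x 60 mm, 45 high; origin at the centre of its underside. Its upright slot (7.5 mm along x, 16.5 along y) is 30 mm deep; the key stands in it, tip 15 mm above the counter, and lifts straight out.
- keyway_mouth (a point): Centre of the mouth of the key switch, in a square steel bezel 46 mm wide, 95 mm above the counter, at (-30, -75) mm from the till's middle. Axes: x, y of the till, z up; at rest the keyway's long side runs along y. The mouth is a funnel, 17.5 x 26.5 mm narrowing in 5 mm to 7.5 mm (x) by 16.5 (y). Red dot (+y side): rest line; green dot (+x side): line of the key turned.
- keyway_floor (a point): Floor of the keyway, 33 mm below its mouth, where the key's tip rests when fully in; axes as keyway_mouth. From 14 mm down the keyway is 6.5 x 15.5 mm. Sticky pins stand out 2 mm from its +y and -y ends, 19 and 24 mm down: the key meets them with its tip 15 to 30 mm down. They take some 10 to 15 N of push, less if the key is rocked 1 mm along y or lifted a little and pushed again.
- lock (a joint): Angle of the key switch in rad: 0 at rest, growing clockwise seen from above, hard stop at 1.571 (a quarter turn). It can turn only with the key fully in, and the key cannot come out while turned. A spring (0.02 Nm at rest, 0.07 Nm at the stop) turns it back when let go. The key has about 0.15 rad of play in it.
- tea_glass: Bystander, to be left alone: small waisted amber tea glass, 52 mm wide, 85 tall; origin under its middle.
- brass_weight: Bystander, to be left alone: brass test weight, 42 mm wide, 60 tall; origin under its middle.
- round_lid: Bystander, to be left alone: round black lid with orange top, 76 mm wide, 16 high, lying flat; origin under its middle.
- spice_jar: Bystander, to be left alone: jar with red cap, 60 mm wide, 100 tall; origin under its middle.
- wrapped_loaf: Bystander, to be left alone: loaf in brown wrapping, 110 x 170 x 65 mm; origin under its middle.
- coin_dish: Bystander, to be left alone: shallow blue ceramic coin dish, 84 mm wide, 22 high; origin under its middle.
There are look-alikes about, which are no part of the job. Of the things that look like the part that bears cartridge_center, the smaller one is meant.

How it is judged:
By the outcome, as a careful person would: the job done as asked, in the order asked, and still so for the second after the job is handed in, while the arm keeps its last pose, push and grip.
It also fails if it takes over 67 s, if anything falls off the work surface, if the arm or the gripper's body presses on something with over 40 N, if the wrist force passes 120 N, or if a joint passes its speed limit or range.

### The arm

A 6-joint arm with a two-finger parallel gripper is mounted at the origin on the work surface. World frame = base frame: x ahead of the robot, y to its left, z up, the work surface at z = 0. Lengths are in m, angles in rad, forces in N, time in s.
With the tool pointing down it reaches from about 0.275 to 0.725 m from the base axis. Payload 5.6 kg.
Tool frame: the origin (TCP) lies at the very end of the fingers, on their centre line; the grasp point (between the pads) lies 19 mm behind it; x points along the fingers, y is the direction in which the jaws open and shut, and the axes are right-handed (so a half turn about x gives the same grasp; the last joint's range is limited). The gripper opens to 85 mm and grips with 20 to 120 N. Pads are 22 mm wide; open, the fingers measure 114 mm over their backs; the gripper's body (76 mm by 85 mm) begins 54 mm behind the grasp point. The pads swing forward as they close: fully open they stand 13 mm farther back than shut.
Start: joints at [0.285, 0.255, 0.108, 0, -1.424, -0.285], TCP at [0.55, 0, 0.231] pointing down, gripper open.
Joint ranges: [-2.95, 2.95], [-1.21, 1.97], [-1.09, 1.5], [-2.87, 1.71], [-2.94, -0.07], [-3.05, 3.05]. Speed limits (rad/s): [2.57, 2.57, 3.14, 3.14, 3.14, 3.14].

### API

Orientations are given as a unit quaternion [x, y, z, w].
In Python, from station import robot, optics gives the robot as it stands.
- The arm moves only by the tool apply_moves, never from a script. Its arguments are lists of equal length, an entry for each row: "linear": the shift along the tool's x, y, z in m, a list of three; "twist": the turn about the tool's x in rad. A call has 1 to 8 rows; each row shifts and turns the commanded pose from where the row before left it, along the tool's axes as they then stand; what a row does not reach is not made up. A row lasts 1/8 s, in which the tool goes at most 62.5 mm and 10.7 degrees, less where a joint would pass 70% of its speed; a pose out of reach is approached as far as the arm can. A call with a gripper value outside its range is refused whole. "gripper" is the finger opening in m, from 0 to 0.0854, set as the call begins (left out, the last holds). The fingers move at their own pace and stop on an object; the grip force is fixed at half the most. Time passes only in rows, so rows that do not move let the fingers close. It gives the time, the measured TCP pose, the force and the opening at its end, in the units of the state.
- robot.get_obs(): the state, without advancing time (a new reading comes with each control period).
- optics.capture(name): name is "scene" or "side" or "wrist"; returns a dict with "img" (480x640x3 uint8, blue, green, red), "range_z" (480x640 float32, m along the optical axis (not along the pixel's ray), 0 where there is no reading), "K" (3x3 intrinsics, pixels), "rvec" (rotation vector, rad) and "tvec" (3), from world to camera coordinates, as OpenCV has them; the wrist camera has in their place "mount" (4x4, takes a point from camera to tool coordinates, whose origin is the TCP and whose axes are the tool frame's). Camera axes: x right, y down, z forward; pixel columns grow to the right and rows downward; lengths in m; the calibration is good to about 2 mm. A picture is of the moment at which its call begins: read the wrist's pose just before it.
- robot.hand_in(): hands the job in, once; it reports no verdict.
The state is a dict: "clock": time; "joint_pos": joint angles; "qd": joint speeds; "effort": joint torques, N m; "ee_pos": TCP position; "ee_rot": TCP orientation; "ft_force": force on the tool from outside, world axes, zero at the start; "moment": the same for the moment, N m; "opening": opening from 0.0 (shut) to 1.0 (fully open).
Only numpy, scipy, OpenCV 4.12 (cv2) and the standard library are available. Lean on these libraries where they do the work, as an engineer would, in place of code of your own. Each camera call takes 0.05 s, during which the arm holds its last target.

## Working session

There is one attempt and no reset: what is moved stays moved. The work goes in short steps, Python scripts to look and compute and a tool call to move; the robot and the scene stay as the last step left them, time stands still between calls to the robot, and variables do not carry over. Pictures are saved under pics/ and viewed, and the job is handed in when it is done.

Besides the shell and the picture viewer there is one more tool, called as name([rows], argument=value, ...), one row to a line, values as JSON. apply_moves: Moves the arm, as the interface text tells. Its arguments: {"type":"object","properties":{"linear":{"type":"array"},"twist":{"type":"array"},"gripper":{"type":"number"}},"required":["linear","twist"]}

```bash
ls; mkdir -p pics
cat > h.py <<'E'
import numpy as np, cv2, pickle
from scipy.spatial.transform import Rotation as R
from station import robot, optics
def cap(n):
    o=robot.get_obs(); c=optics.capture(n)
    if 'mount' in c:
        T=np.eye(4); T[:3,:3]=R.from_quat(o['ee_rot']).as_matrix(); T[:3,3]=o['ee_pos']
        c['T']=T@np.array(c['mount'])
    else:
        M=np.eye(4); M[:3,:3]=cv2.Rodrigues(np.array(c['rvec'],float))[0]; M[:3,3]=np.ravel(c['tvec'])
        c['T']=np.linalg.inv(M)
    return c
def save(c,f): pickle.dump(c,open(f,'wb'))
def load(f): return pickle.load(open(f,'rb'))
def px(c,u,v,z=None):
    "world pt at pixel: by depth, or on world plane height z"
    d=np.linalg.inv(c['K'])@np.array([u,v,1.0]); T=c['T']
    if z is None: return T[:3,:3]@(d*c['range_z'][int(round(v)),int(round(u))])+T[:3,3]
    w=T[:3,:3]@d; return T[:3,3]+w*(z-T[2,3])/w[2]
def cloud(c):
    h,w=c['range_z'].shape; u,v=np.meshgrid(np.arange(w),np.arange(h)); Z=c['range_z']
    P=np.stack([u,v,np.ones_like(u)],-1)@np.linalg.inv(c['K']).T*Z[...,None]
    return P@c['T'][:3,:3].T+c['T'][:3,3]
def crop(c,f,u0,v0,u1,v1,s):
    cv2.imwrite(f,cv2.resize(c['img'][v0:v1,u0:u1],None,fx=s,fy=s,interpolation=cv2.INTER_CUBIC))
E
python3 - <<'E'
from h import *
for n in ['scene','side','wrist']:
    c=cap(n); save(c,f'{n}0.pkl'); cv2.imwrite(f'pics/{n}0.png',c['img']); print(n,c['T'].round(3).tolist(),np.array(c['K']).round(1).tolist())
print(robot.get_obs())
E
```

```text
pics
scene [[0.183, 0.824, -0.536, 1.065], [0.983, -0.152, 0.103, -0.183], [0.003, -0.546, -0.838, 0.92], [0.0, 0.0, 0.0, 1.0]] [[449.4, 0.0, 320.5], [0.0, 449.4, 242.1], [0.0, 0.0, 1.0]]
side [[1.0, 0.003, 0.015, 0.491], [-0.008, -0.731, 0.682, -0.942], [0.013, -0.682, -0.731, 1.012], [0.0, 0.0, 0.0, 1.0]] [[453.1, 0.0, 325.1], [0.0, 453.1, 245.3], [0.0, 0.0, 1.0]]
wrist [[-1.0, 0.001, -0.0, 0.55], [0.001, 0.957, 0.289, -0.073], [0.0, 0.289, -0.957, 0.373], [0.0, 0.0, 0.0, 1.0]] [[364.8, 0.0, 314.6], [0.0, 364.8, 237.4], [0.0, 0.0, 1.0]]
{'clock': 0.15, 'joint_pos': array([ 2.84592468e-01,  2.55598049e-01,  1.07281565e-01, -3.28346538e-04,
       -1.42390099e+00, -2.84588977e-01]), 'qd': array([-0.00055482, -0.00222351,  0.00295772,  0.00175676,  0.00050955,
        0.00229747]), 'effort': array([-1.13390255e-03, -3.86942518e+01,  2.38082260e+01,  5.36670327e+00,
       -4.55894769e-03,  1.90294440e-05]), 'ee_pos': array([5.49621417e-01, 3.41880046e-05, 2.30606340e-01]), 'ee_rot': array([-0.4996467 ,  0.50039668,  0.50033064,  0.49962545]), 'ft_force': array([-0.18973709,  0.25979035, -0.64714022]), 'moment': array([-0.04010144,  0.0081274 ,  0.03863226]), 'opening': 1.0000220671810138}
```

View pics/scene0.png

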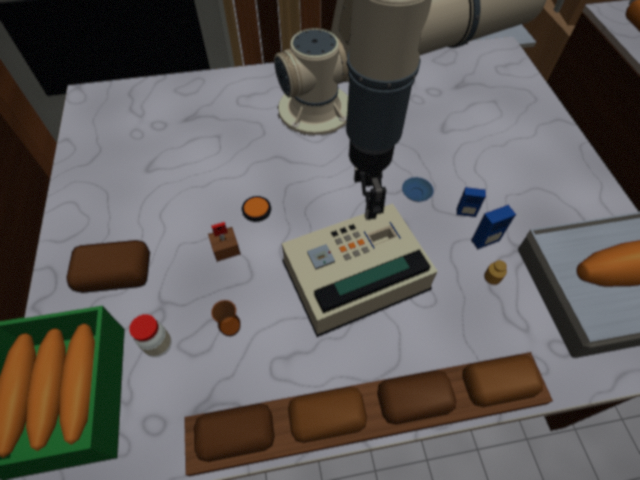

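View pics/side0.png

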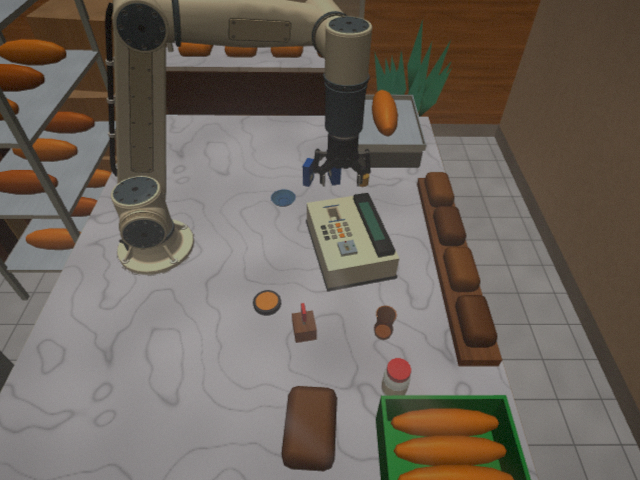

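View pics/wrist0.png

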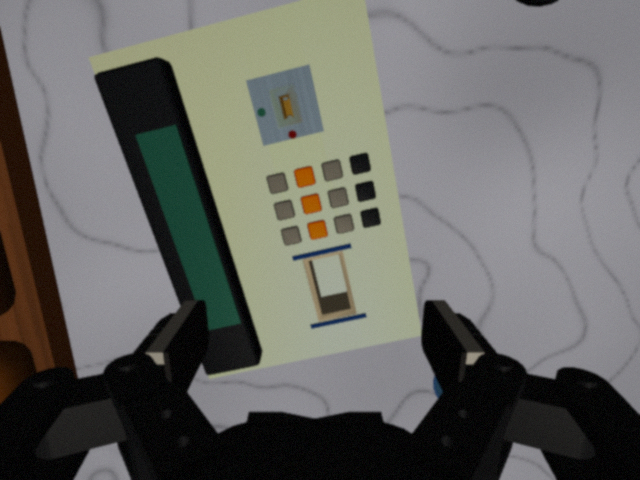

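The till is under the gripper; in the wrist view the slot is at about (331,286) and the keyway at (287,106). Candidates for the cartridge are the blue blocks at scene (470,201) and (493,228). The red key's only candidate is at (222,235). I'll check both in crops.

Run:
```python
from h import *
c=load('scene0.pkl'); crop(c,'pics/a.png',440,170,530,260,6); crop(c,'pics/b.png',195,210,255,270,8)
w=load('wrist0.pkl'); crop(w,'pics/w.png',230,50,390,350,2)
crop(load('wrist0.pkl'),'pics/w1.png',280,235,380,335,6);crop(w,'pics/w2.png',235,55,335,155,6)
P=cloud(c)
for (u0,v0,u1,v1) in [(450,175,530,260),(205,215,245,265)]:
    q=P[v0:v1,u0:u1].reshape(-1,3); im=c['img'][v0:v1,u0:u1].reshape(-1,3).astype(int)
    m=q[:,2]>0.03; print(q[m].min(0).round(3),q[m].max(0).round(3))
```

```text
[ 0.436 -0.183  0.03 ] [1.065 0.393 0.92 ]
[ 0.423 -0.332  0.03 ] [ 1.065 -0.183  0.92 ]
```

View pics/a.png

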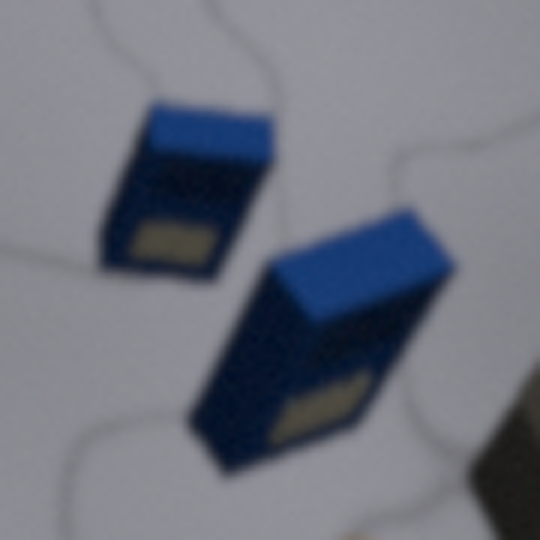

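View pics/b.png

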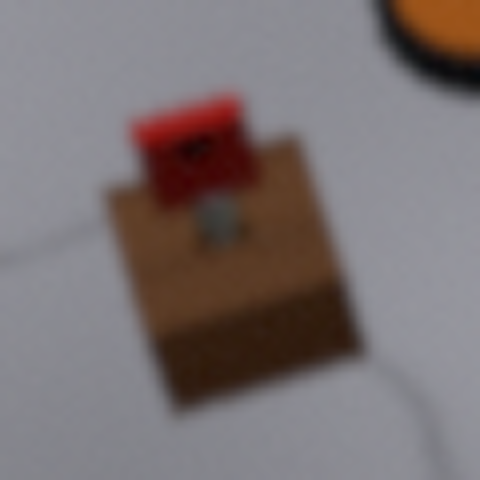

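View pics/w1.png

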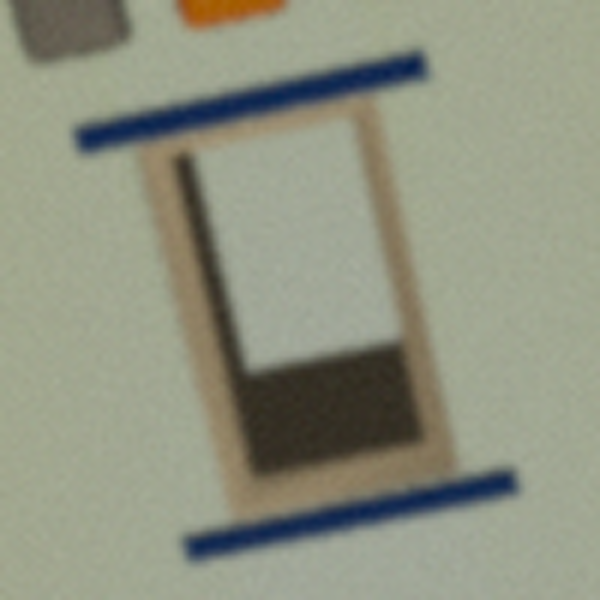

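View pics/w2.png

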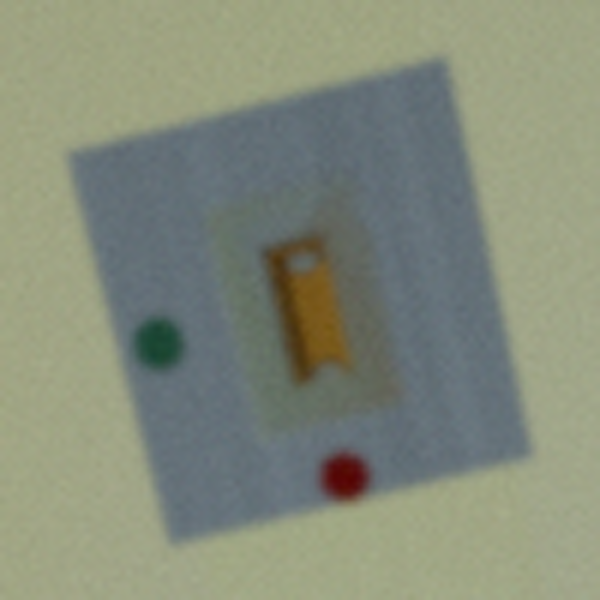

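The smaller block, scene (470,201), is the cartridge; the one at (493,228) is clearly larger. Now the poses.

Run:
```python
from h import *
w=load('wrist0.pkl')
def cr(pts,u0,v0,s): return [((x+.5)/s-.5+u0,(y+.5)/s-.5+v0) for x,y in pts]
for nm,pts,z in [('slot',cr([(140,148),(378,98),(460,470),(232,520)],280,235,6),.085),('bezel',cr([(70,152),(447,58),(532,457),(170,545)],235,55,6),.095)]:
    q=np.array([px(w,u,v,z) for u,v in pts]); 
    print(nm,q.mean(0).round(4)); 
    for i in range(4):
        d=q[(i+1)%4]-q[i]; print(' edge',np.linalg.norm(d).round(4),np.degrees(np.arctan2(d[1],d[0])).round(2))
    print(' depth',px(w,*pts[0]).round(4))
s=load('scene0.pkl')
P=cloud(s)
def mr(q):
    r=cv2.minAreaRect((q[:,:2]*1000).astype(np.float32)); return r
for cn,boxes in [('scene0',[('cart',455,180,488,220,.080,.09),('key',205,217,240,262,.09,.12),('block',205,217,240,262,.04,.05)])]:
    for nm,u0,v0,u1,v1,z0,z1 in boxes:
        q=P[v0:v1,u0:u1].reshape(-1,3); q=q[(q[:,2]>z0)&(q[:,2]<z1)]; print(nm,len(q),q.mean(0).round(4),mr(q))
for nm,pts,z in [('cart',cr([(150,103),(273,118),(271,162),(148,150)],440,170,6),.085),('key',cr([(132,125),(238,97),(243,117),(140,148)],195,210,8),.103),('block',cr([(107,190),(295,133),(335,283),(160,333)],195,210,8),.045)]:
    q=np.array([px(s,u,v,z) for u,v in pts]); print(nm,q.mean(0).round(4))
    for i in range(4):
        d=q[(i+1)%4]-q[i]; print(' edge',np.linalg.norm(d).round(4),np.degrees(np.arctan2(d[1],d[0])).round(2))
c=load('side0.pkl'); crop(c,'pics/sa.png',290,140,350,200,8); crop(c,'pics/sb.png',280,295,330,345,10)
```

```text
slot [0.5367 0.0582 0.085 ]
 edge 0.034 -167.48
 edge 0.0592 102.95
 edge 0.0344 13.78
 edge 0.0599 -77.46
 depth [0.5599 0.0329 0.0848]
bezel [ 0.5709 -0.088   0.095 ]
 edge 0.0455 -167.22
 edge 0.0456 102.84
 edge 0.0458 13.11
 edge 0.0459 -77.58
 depth [ 0.5978 -0.1052  0.0966]
cart 183 [0.4561 0.3091 0.0841] ((486.6143493652344, 298.5521240234375), (49.46427536010742, 95.8425064086914), 70.51287841796875)
key 89 [ 0.4561 -0.299   0.0994] ((454.85833740234375, -299.343994140625), (11.134117126464844, 30.82878875732422), 15.932583808898926)
block 420 [ 0.4592 -0.2983  0.0443] ((453.5997314453125, -299.5923156738281), (59.26715850830078, 59.879634857177734), 10.37480640411377)
cart [0.455  0.3092 0.085 ]
 edge 0.0487 70.35
 edge 0.0232 -23.82
 edge 0.0482 -107.7
 edge 0.0248 157.67
key [ 0.4546 -0.2985  0.103 ]
 edge 0.0299 98.24
 edge 0.0072 7.18
 edge 0.0292 -79.36
 edge 0.0084 -167.93
block [ 0.4535 -0.2988  0.045 ]
 edge 0.0569 100.67
 edge 0.0557 7.51
 edge 0.0513 -81.06
 edge 0.0542 -166.66
```

View pics/sa.png

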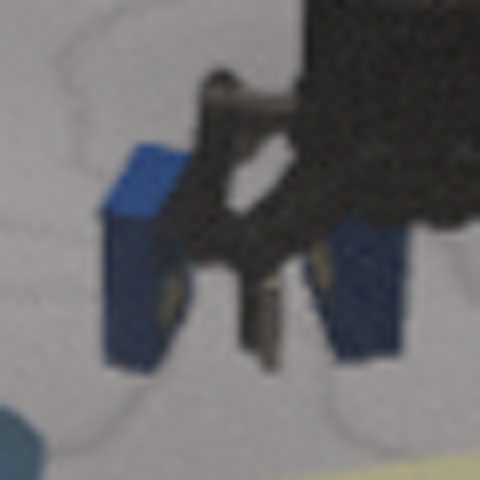

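View pics/sb.png

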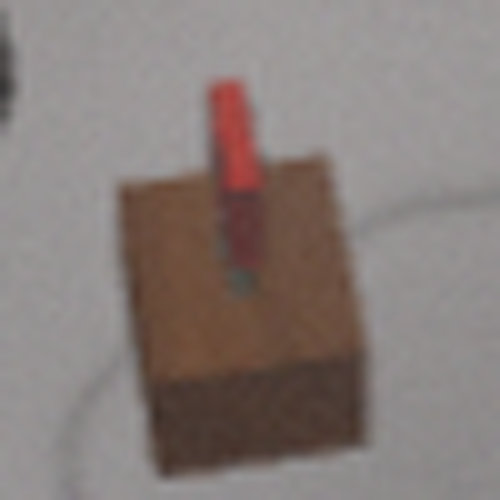

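```bash
cat >> h.py <<'E'
def state():
    o=robot.get_obs(); M=R.from_quat(o['ee_rot']).as_matrix()
    print('t',round(o['clock'],2),'p',np.round(o['ee_pos'],4),'yaw',np.degrees(np.arctan2(M[1,1],M[0,1])).round(2),'tilt',np.degrees(np.arccos(-M[2,0])).round(2),'F',np.round(o['ft_force'],1),'M',np.round(o['moment'],2),'op',round(o['opening']*85.4,1),'q',np.round(o['joint_pos'],2))
    return o,M
def plan(target,yaw=None,n=6,dec=4):
    "rows to go to world target, tool-y yaw (deg, mod 180)"
    o,M=state(); y0=np.degrees(np.arctan2(M[1,1],M[0,1])); tw=0
    if yaw is not None: tw=np.radians((y0-yaw+90)%180-90)
    d=(np.array(target)-o['ee_pos'])/n
    L=[];y=np.radians(y0)
    for i in range(n):
        c,s=np.cos(y),np.sin(y)  # tool y=(c,s,0), z = x×y = (0,0,-1)×(c,s,0)=(s,-c,0)
        L.append([round(-d[2],dec),round(d[0]*c+d[1]*s,dec),round(d[0]*s-d[1]*c,dec)]); y-=tw/n
    print('linear',L); print('twist',[round(tw/n,4)]*n)
E
python3 - <<'E'
from h import *
s=load('scene0.pkl'); P=cloud(s); cr=lambda x,y:((x+.5)/6-.5+440,(y+.5)/6-.5+170)
for p in [(270,268),(408,208),(455,270),(320,318)]: print(px(s,*cr(*p)).round(3))
print(px(s,*cr(225,470),z=0).round(3), px(s,*cr(190,420),z=0).round(3))
plan([.455,.309,.20],-22,7)
E
```

```text
[0.54  0.292 0.112]
[ 0.445  0.431 -0.004]
[0.554 0.359 0.112]
[0.565 0.301 0.112]
[0.561 0.301 0.   ] [0.535 0.295 0.   ]
t 0.15 p [0.5496 0.     0.2306] yaw 180.0 tilt 0.08 F [-0.2  0.3 -0.6] M [-0.04  0.01  0.04] op 85.4 q [ 0.28  0.26  0.11 -0.   -1.42 -0.28]
linear [[np.float64(0.0044), np.float64(0.0135), np.float64(0.0441)], [np.float64(0.0044), np.float64(0.0159), np.float64(0.0433)], [np.float64(0.0044), np.float64(0.0183), np.float64(0.0424)], [np.float64(0.0044), np.float64(0.0206), np.float64(0.0413)], [np.float64(0.0044), np.float64(0.0228), np.float64(0.0401)], [np.float64(0.0044), np.float64(0.025), np.float64(0.0388)], [np.float64(0.0044), np.float64(0.0271), np.float64(0.0374)]]
twist [np.float64(0.0548), np.float64(0.0548), np.float64(0.0548), np.float64(0.0548), np.float64(0.0548), np.float64(0.0548), np.float64(0.0548)]
```

apply_moves([
  [0.002, 0.0135, 0.044],
  [0.002, 0.016, 0.043],
  [0.002, 0.018, 0.0425],
  [0.002, 0.0205, 0.0415],
  [0.002, 0.023, 0.04],
  [0.002, 0.025, 0.039],
  [0.002, 0.027, 0.0375],
  [0, 0, 0],
], twist=[0.055, 0.055, 0.055, 0.055, 0.055, 0.055, 0.055, 0])

```text
clock: 1.15
ee_pos: [0.4544, 0.3113, 0.2162]
ee_rot: [-0.396, 0.586, 0.396, 0.585]
ft_force: [0.1, -0.6, 0.5]
opening: 1.0
```

Run:
```python
from h import *
state(); c=cap('wrist'); save(c,'w1.pkl'); cv2.imwrite('pics/w1full.png',c['img'])
```

```text
t 1.15 p [0.4544 0.3113 0.2162] yaw 158.11 tilt 0.1 F [ 0.1 -0.6  0.5] M [-0.05  0.   -0.01] op 85.4 q [ 0.88  0.26  0.08 -0.   -1.39 -1.27]
```

View pics/w1full.png

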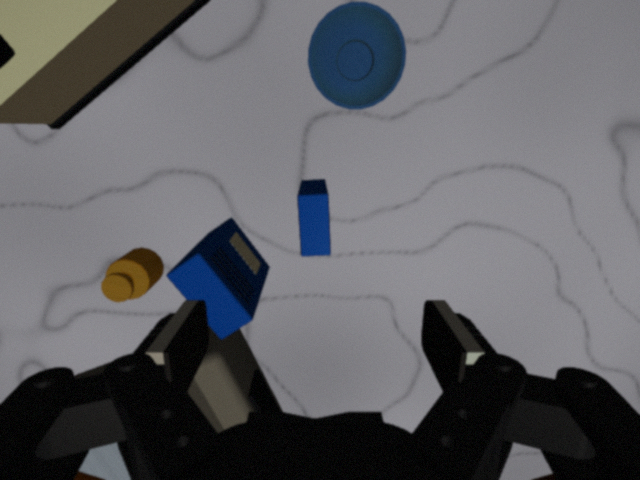

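Run:
```python
from h import *
c=load('w1.pkl'); crop(c,'pics/w1c.png',280,165,350,270,7)
```

```text
(no output)
```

View pics/w1c.png

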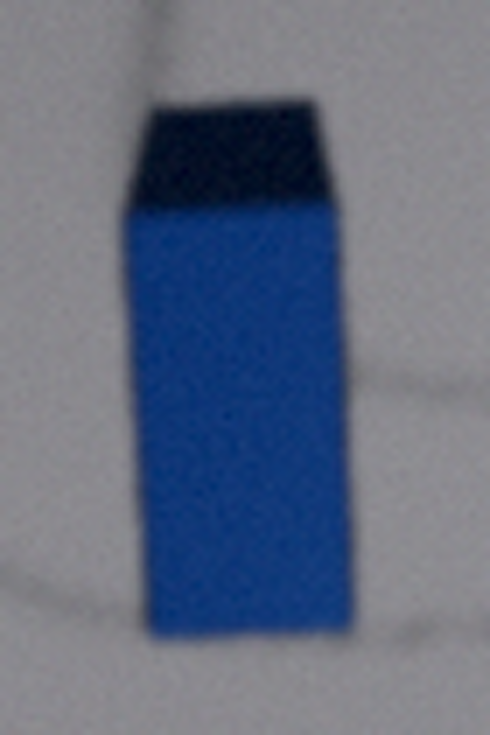

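Run:
```python
from h import *
w=load('w1.pkl')
pts=[((x+.5)/7-.5+280,(y+.5)/7-.5+165) for x,y in [(126,210),(338,207),(352,633),(147,635)]]
print([px(w,u,v).round(4).tolist() for u,v in [(310,205),(318,245)]])
q=np.array([px(w,u,v,.085) for u,v in pts]); print(q.mean(0).round(4))
for i in range(4):
    d=q[(i+1)%4]-q[i]; print(' edge',np.linalg.norm(d).round(4),np.degrees(np.arctan2(d[1],d[0])).round(2))
```

```text
[[0.4518, 0.2944, 0.0852], [0.4582, 0.3268, 0.0843]]
[0.4551 0.3106 0.085 ]
 edge 0.0229 158.88
 edge 0.0489 70.53
 edge 0.0233 -21.34
 edge 0.0488 -109.9
```

Run:
```python
from h import *
plan([.455,.3103,.047],-20.3,4)
```

```text
t 1.2 p [0.4549 0.3099 0.2165] yaw 158.08 tilt 0.08 F [-0.4  0.2 -1.1] M [0.   0.05 0.03] op 85.3 q [ 0.88  0.26  0.08 -0.   -1.39 -1.26]
linear [[np.float64(0.0424), np.float64(0.0), np.float64(0.0001)], [np.float64(0.0424), np.float64(0.0), np.float64(0.0001)], [np.float64(0.0424), np.float64(0.0), np.float64(0.0001)], [np.float64(0.0424), np.float64(0.0), np.float64(0.0001)]]
twist [np.float64(-0.0071), np.float64(-0.0071), np.float64(-0.0071), np.float64(-0.0071)]
```

apply_moves([
  [0.042, 0, 0.0002],
  [0.042, 0, 0],
  [0.042, 0, 0],
  [0.03, 0, 0],
  [0.0135, 0, 0],
  [0, 0, 0],
], twist=[-0.014, -0.014, 0, 0, 0, 0])

```text
clock: 1.95
ee_pos: [0.4559, 0.3084, 0.0476]
ee_rot: [-0.403, 0.581, 0.403, 0.581]
ft_force: [0.0, 0.5, 0.9]
opening: 0.998
```

apply_moves([
  [0, 0, 0],
  [0, 0, 0],
  [0, 0, 0],
  [0, 0, 0],
  [0, 0, 0],
  [0, 0, 0],
], twist=[0, 0, 0, 0, 0, 0], gripper=0.01)

```text
clock: 2.7
ee_pos: [0.4559, 0.3093, 0.0483]
ee_rot: [-0.403, 0.581, 0.403, 0.581]
ft_force: [-0.7, 0.2, 4.5]
opening: 0.274
```

Run:
```python
from h import *
state(); c=cap('wrist'); save(c,'w2.pkl'); cv2.imwrite('pics/w2full.png',c['img'])
plan([.455,.310,.22],None,3)
```

```text
t 2.7 p [0.4559 0.3093 0.0483] yaw 159.56 tilt 0.04 F [-0.7  0.2  4.5] M [-0.14  0.57  0.04] op 23.4 q [ 0.88  0.38 -0.2   0.   -0.99 -1.24]
t 2.75 p [0.4559 0.3093 0.0483] yaw 159.56 tilt 0.04 F [-2.2 -0.5  4.9] M [-0.04  0.66  0.09] op 23.2 q [ 0.88  0.38 -0.2   0.   -0.99 -1.24]
linear [[np.float64(-0.0572), np.float64(0.0004), np.float64(0.0001)], [np.float64(-0.0572), np.float64(0.0004), np.float64(0.0001)], [np.float64(-0.0572), np.float64(0.0004), np.float64(0.0001)]]
twist [0.0, 0.0, 0.0]
```

View pics/w2full.png

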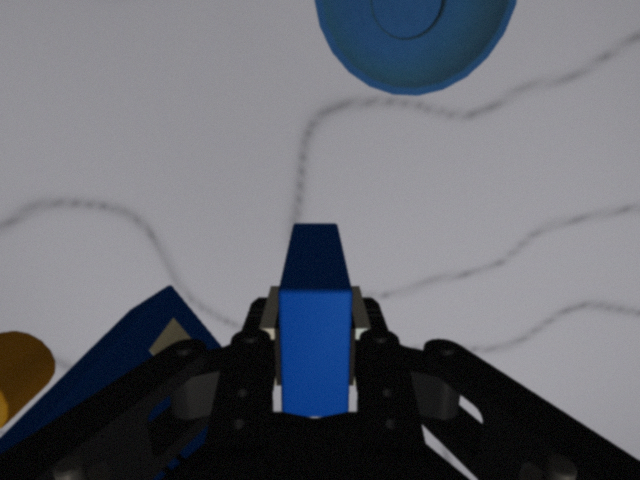

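Gripped: the cartridge top spans about (280–352, 290–414), and the opening is 23 mm. Lift.

apply_moves([
  [-0.02, 0, 0],
  [-0.05, 0, 0],
  [-0.05, 0, 0],
  [-0.045, 0, 0],
  [0, 0, 0],
], twist=[0, 0, 0, 0, 0])

```text
clock: 3.38
ee_pos: [0.4573, 0.3104, 0.2165]
ee_rot: [-0.403, 0.578, 0.404, 0.583]
ft_force: [-1.4, -0.7, -1.7]
opening: 0.276
```

Run:
```python
from h import *
plan([.5367,.0582,.213],13.0,7)
c=cap('wrist'); save(c,'w3.pkl'); cv2.imwrite('pics/w3full.png',c['img'])
M=np.array(c['mount']); P=cloud({**c,'T':M})
q=P[290:415,285:348].reshape(-1,3); q=q[(q[:,0]<0)&(q[:,0]>-.08)]
print(np.median(q,0).round(4),len(q)); r=cv2.minAreaRect((q[:,1:]*1000).astype(np.float32)); print(r)
```

```text
t 3.38 p [0.4573 0.3104 0.2165] yaw 159.55 tilt 0.44 F [-1.4 -0.7 -1.7] M [0.   0.05 0.  ] op 23.5 q [ 0.88  0.26  0.08  0.   -1.38 -1.24]
linear [[np.float64(0.0005), np.float64(-0.0232), np.float64(-0.0298)], [np.float64(0.0005), np.float64(-0.0207), np.float64(-0.0316)], [np.float64(0.0005), np.float64(-0.0179), np.float64(-0.0332)], [np.float64(0.0005), np.float64(-0.0151), np.float64(-0.0346)], [np.float64(0.0005), np.float64(-0.0122), np.float64(-0.0358)], [np.float64(0.0005), np.float64(-0.0092), np.float64(-0.0366)], [np.float64(0.0005), np.float64(-0.0061), np.float64(-0.0373)]]
twist [np.float64(-0.0834), np.float64(-0.0834), np.float64(-0.0834), np.float64(-0.0834), np.float64(-0.0834), np.float64(-0.0834), np.float64(-0.0834)]
[-0.0369  0.0001 -0.0015] 7844
((0.43090248107910156, 0.3633136749267578), (22.123607635498047, 49.101829528808594), 0.9805970788002014)
```

View pics/w3full.png

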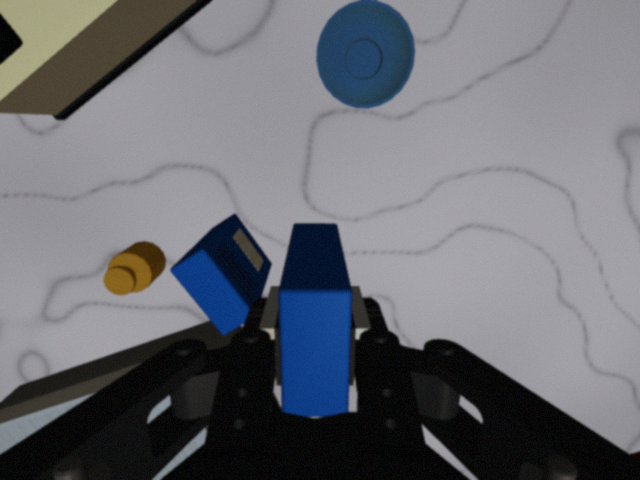

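apply_moves([
  [0.0005, -0.0235, -0.03],
  [0.0005, -0.0205, -0.0315],
  [0.0005, -0.018, -0.033],
  [0.0005, -0.015, -0.0345],
  [0.0005, -0.0122, -0.0357],
  [0.0005, -0.0092, -0.0367],
  [0.0005, -0.006, -0.0373],
  [0, 0, 0],
], twist=[-0.0833, -0.0833, -0.0833, -0.0833, -0.0833, -0.0833, -0.0833, 0])

```text
clock: 4.42
ee_pos: [0.5346, 0.0549, 0.2071]
ee_rot: [-0.552, 0.442, 0.553, 0.44]
ft_force: [-0.6, 0.4, -0.2]
opening: 0.273
```

Run:
```python
from h import *
plan([.5367,.0582,.146],13.0,3)
c=cap('wrist'); save(c,'w4.pkl'); cv2.imwrite('pics/w4full.png',c['img'])
```

```text
t 4.42 p [0.5346 0.0549 0.2071] yaw -167.2 tilt 0.22 F [-0.6  0.4 -0.2] M [ 0.01  0.01 -0.03] op 23.3 q [ 0.39  0.24  0.03 -0.   -1.36 -0.17]
linear [[np.float64(0.0204), np.float64(-0.0009), np.float64(0.0009)], [np.float64(0.0204), np.float64(-0.0009), np.float64(0.0009)], [np.float64(0.0204), np.float64(-0.0009), np.float64(0.0009)]]
twist [np.float64(-0.0012), np.float64(-0.0012), np.float64(-0.0012)]
```

View pics/w4full.png

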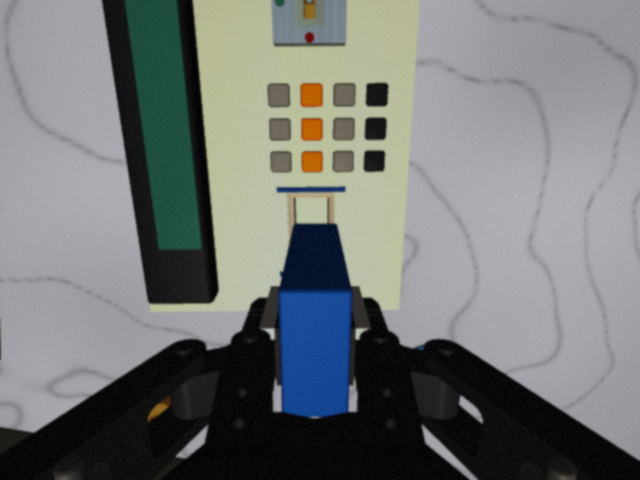

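apply_moves([
  [0.02, -0.001, 0.001],
  [0.02, -0.001, 0.001],
  [0.02, -0.0007, 0.0007],
  [0, 0, 0],
], twist=[-0.002, -0.002, 0, 0])

```text
clock: 4.97
ee_pos: [0.5354, 0.0608, 0.147]
ee_rot: [-0.553, 0.441, 0.555, 0.438]
ft_force: [-0.8, -0.5, -0.5]
opening: 0.275
```

Run:
```python
from h import *
plan([.5367,.0582,.135],13.0,1)
c=cap('wrist'); save(c,'w5.pkl'); crop(c,'pics/w5.png',230,150,410,300,4)
s=cap('side'); save(s,'s5.pkl'); crop(s,'pics/s5.png',290,150,390,250,6)
s=cap('scene'); save(s,'c5.pkl'); crop(s,'pics/c5.png',330,180,430,280,6)
state()
```

```text
t 4.97 p [0.5354 0.0608 0.147 ] yaw -166.79 tilt 0.29 F [-0.8 -0.5 -0.5] M [ 0.01  0.02 -0.03] op 23.5 q [ 0.4   0.28 -0.08 -0.   -1.22 -0.17]
linear [[np.float64(0.012), np.float64(-0.0007), np.float64(-0.0029)]]
twist [np.float64(0.0036)]
t 5.12 p [0.5375 0.0608 0.15  ] yaw -166.78 tilt 0.06 F [0.4 1.  0.3] M [-0.    0.01  0.06] op 23.0 q [ 0.4   0.28 -0.07  0.   -1.22 -0.17]
```

View pics/w5.png

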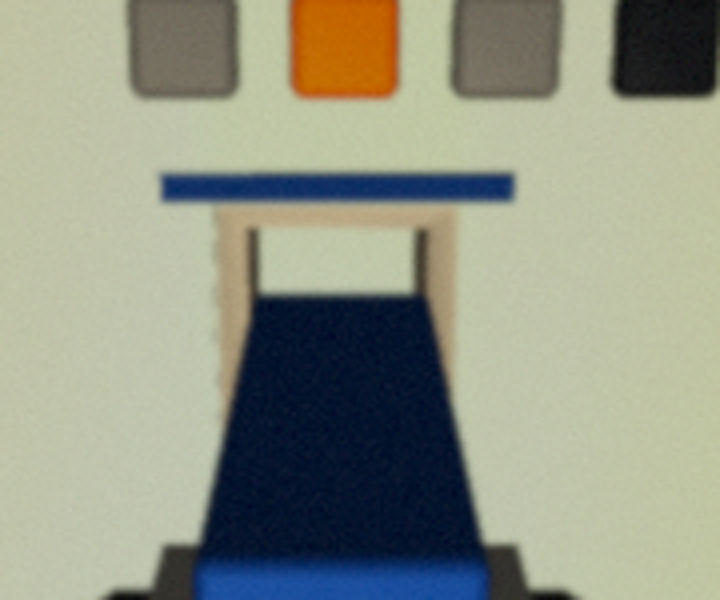

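View pics/s5.png

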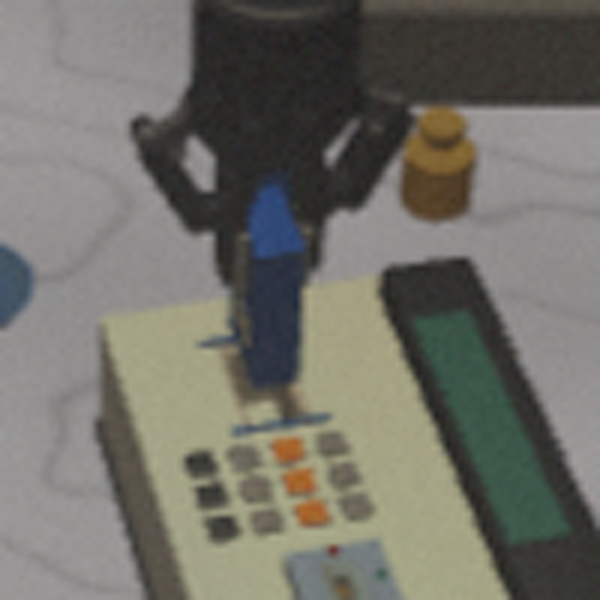

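View pics/c5.png

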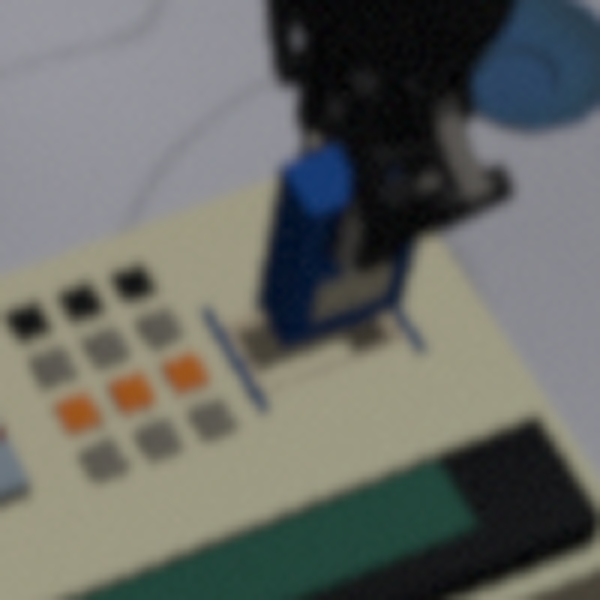

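Run:
```python
from h import *
c=load('w5.pkl'); M=np.array(c['mount']); c['T']=M
cr=lambda x,y:((x+.5)/4-.5+230,(y+.5)/4-.5+150)
def tx(u,v,X):
    d=np.linalg.inv(c['K'])@np.array([u,v,1.]); w=M[:3,:3]@d; return M[:3,3]+w*(X-M[0,3])/w[0]
P=cloud(c); rim=P[205-10:205+60,250:275].reshape(-1,3); X=np.median(rim[:,0]); print('top X',X)
for p in [(217,207),(456,207),(162,187),(514,187),(220,400),(455,400),(249,228),(425,228)]: print('slot',p,tx(*cr(*p),X)[1:].round(4))
for p in [(258,297),(422,297)]: print('foot',tx(*cr(*p),.048).round(4))
for p in [(198,560),(487,560)]: print('top',tx(*cr(*p),-.037).round(4))
state()
```

```text
top X 0.061658479492358365
slot (217, 207) [-0.0181 -0.0333]
slot (456, 207) [ 0.0159 -0.0332]
slot (162, 187) [-0.0258 -0.0361]
slot (514, 187) [ 0.024  -0.0361]
slot (220, 400) [-0.0183 -0.0043]
slot (455, 400) [ 0.0164 -0.0043]
slot (249, 228) [-0.0136 -0.0302]
slot (425, 228) [ 0.0115 -0.0302]
foot [ 0.048  -0.0117 -0.0236]
foot [ 0.048   0.0105 -0.0236]
top [-0.037  -0.0117 -0.0244]
top [-0.037   0.0111 -0.0244]
t 5.12 p [0.5375 0.0608 0.15  ] yaw -166.78 tilt 0.06 F [0.4 1.  0.3] M [-0.    0.01  0.06] op 23.0 q [ 0.4   0.28 -0.07  0.   -1.22 -0.17]
```

apply_moves([
  [0.003, 0.001, -0.003],
  [0, 0, 0],
  [0, 0, 0],
  [0, 0, 0],
], twist=[0.003, 0, 0, 0])

```text
clock: 5.62
ee_pos: [0.5369, 0.0572, 0.1465]
ee_rot: [0.553, -0.44, -0.553, -0.44]
ft_force: [0.0, -0.7, -0.6]
opening: 0.273
```

Run:
```python
from h import *
plan([.537,.0575,.130],13.0,1)
```

```text
t 5.62 p [0.5369 0.0572 0.1465] yaw -166.99 tilt 0.02 F [ 0.  -0.7 -0.6] M [-0.03 -0.03  0.02] op 23.3 q [ 0.4   0.28 -0.08  0.   -1.21 -0.17]
linear [[np.float64(0.0165), np.float64(-0.0001), np.float64(0.0003)]]
twist [np.float64(0.0001)]
```

Aligned; descend slowly into the slot.

apply_moves([
  [0.006, 0, 0.0002],
  [0.006, 0, 0],
  [0.006, 0, 0],
  [0.006, 0, 0],
  [0.006, 0, 0],
  [0, 0, 0],
], twist=[0, 0, 0, 0, 0, 0])

```text
clock: 6.38
ee_pos: [0.5364, 0.0573, 0.1156]
ee_rot: [-0.553, 0.441, 0.554, 0.44]
ft_force: [-0.0, -0.3, -0.8]
opening: 0.277
```

apply_moves([
  [0.006, 0, 0],
  [0.006, 0, 0],
  [0.005, 0, 0],
  [0.003, 0, 0],
  [0.002, 0, 0],
  [0.002, 0, 0],
  [0, 0, 0],
], twist=[0, 0, 0, 0, 0, 0, 0])

```text
clock: 7.25
ee_pos: [0.5371, 0.0573, 0.0933]
ee_rot: [0.554, -0.44, -0.553, -0.44]
ft_force: [-1.6, -0.5, 4.9]
opening: 0.277
```

Run:
```python
from h import *
state()
```

```text
t 7.25 p [0.5371 0.0573 0.0933] yaw -166.96 tilt 0.06 F [-1.6 -0.5  4.9] M [-0.04  0.92  0.04] op 23.6 q [ 0.4   0.32 -0.17  0.   -1.08 -0.17]
```

apply_moves([
  [0.001, 0, 0],
  [0.001, 0, 0],
  [0, 0, 0],
], twist=[0, 0, 0])

```text
clock: 7.62
ee_pos: [0.5372, 0.0572, 0.0932]
ee_rot: [0.554, -0.439, -0.553, -0.44]
ft_force: [-6.8, -0.2, 16.9]
opening: 0.268
```

Run:
```python
from h import *
state(); c=cap('wrist'); c['T']=np.array(c['mount']); P=cloud(c)
q=P[300:400,290:340].reshape(-1,3);print(np.median(q[:,0]), np.median(P[205:250,240:262,0]))
```

```text
t 7.62 p [0.5372 0.0572 0.0932] yaw -166.94 tilt 0.14 F [-6.8 -0.2 16.9] M [0.21 2.87 0.05] op 22.9 q [ 0.4   0.32 -0.17  0.   -1.08 -0.17]
-0.03688493564116623 0.008152353533113499
```

The cartridge top stands 45.0 mm above the till top, so it is home. Back off the pressure, release, rise.

apply_moves([
  [-0.002, 0, 0],
  [-0.001, 0, 0],
], twist=[0, 0])

```text
clock: 7.92
ee_pos: [0.5369, 0.0575, 0.0934]
ee_rot: [0.553, -0.44, -0.553, -0.44]
ft_force: [-0.6, -0.4, -0.4]
opening: 0.271
```

apply_moves([
  [0, 0, 0],
  [0, 0, 0],
  [0, 0, 0],
  [0, 0, 0],
], twist=[0, 0, 0, 0], gripper=0.055)

```text
clock: 8.43
ee_pos: [0.5368, 0.0574, 0.0932]
ee_rot: [-0.553, 0.44, 0.553, 0.44]
ft_force: [0.0, -0.0, -0.0]
opening: 0.643
```

apply_moves([
  [-0.02, 0, 0],
  [-0.04, 0, 0],
  [-0.05, 0, 0],
  [-0.03, 0, 0],
  [0, 0, 0],
], twist=[0, 0, 0, 0, 0])

```text
clock: 9.05
ee_pos: [0.5382, 0.0577, 0.2362]
ee_rot: [0.555, -0.438, -0.552, -0.442]
ft_force: [0.8, -0.3, -0.7]
opening: 0.647
```

Run:
```python
from h import *
c=cap('wrist'); save(c,'w6.pkl'); cv2.imwrite('pics/w6.png',c['img'])
plan([.4546,-.2985,.215],9.7,7)
```

```text
t 9.1 p [0.5372 0.0576 0.2341] yaw -166.99 tilt 0.13 F [ 0.7  0.1 -0.8] M [ 0.02 -0.01  0.01] op 55.4 q [ 0.4   0.23  0.09 -0.   -1.42 -0.17]
linear [[np.float64(0.0027), np.float64(0.0229), np.float64(-0.0469)], [np.float64(0.0027), np.float64(0.0226), np.float64(-0.0471)], [np.float64(0.0027), np.float64(0.0222), np.float64(-0.0473)], [np.float64(0.0027), np.float64(0.0218), np.float64(-0.0475)], [np.float64(0.0027), np.float64(0.0214), np.float64(-0.0476)], [np.float64(0.0027), np.float64(0.021), np.float64(-0.0478)], [np.float64(0.0027), np.float64(0.0206), np.float64(-0.048)]]
twist [np.float64(0.0083), np.float64(0.0083), np.float64(0.0083), np.float64(0.0083), np.float64(0.0083), np.float64(0.0083), np.float64(0.0083)]
```

View pics/w6.png

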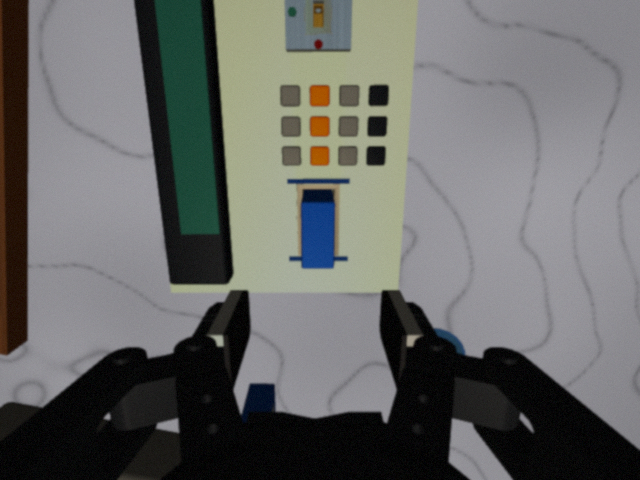

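The cartridge stands upright in its slot at (319,235). Now to the key.

apply_moves([
  [0.002, 0.023, -0.047],
  [0.002, 0.0226, -0.047],
  [0.002, 0.022, -0.0475],
  [0.002, 0.022, -0.0475],
  [0.002, 0.0214, -0.0476],
  [0.002, 0.021, -0.0478],
  [0.002, 0.0206, -0.048],
  [0, 0, 0],
], twist=[0.0083, 0.0083, 0.0083, 0.0083, 0.0083, 0.0083, 0.0083, 0])

```text
clock: 10.1
ee_pos: [0.4522, -0.3014, 0.2172]
ee_rot: [-0.538, 0.458, 0.541, 0.457]
ft_force: [0.9, 0.3, 0.3]
opening: 0.641
```

apply_moves([
  [0, 0, 0],
  [0, 0, 0],
], twist=[0, 0])

```text
clock: 10.35
ee_pos: [0.4542, -0.298, 0.2189]
ee_rot: [-0.54, 0.456, 0.541, 0.456]
ft_force: [-0.5, 0.7, -0.0]
opening: 0.644
```

Run:
```python
from h import *
state(); c=cap('wrist'); save(c,'w7.pkl'); cv2.imwrite('pics/w7.png',c['img']); crop(c,'pics/w7c.png',260,150,380,260,6)
state()
```

```text
t 10.35 p [ 0.4542 -0.298   0.2189] yaw -170.24 tilt 0.04 F [-0.5  0.7 -0. ] M [ 0.05 -0.05  0.02] op 55.0 q [-0.29  0.25  0.07 -0.   -1.39  0.46]
t 10.4 p [ 0.4544 -0.298   0.2192] yaw -170.23 tilt 0.02 F [-0.1 -0.  -0.1] M [ 0.04 -0.01  0.03] op 55.0 q [-0.29  0.25  0.07 -0.   -1.39  0.46]
```

View pics/w7.png

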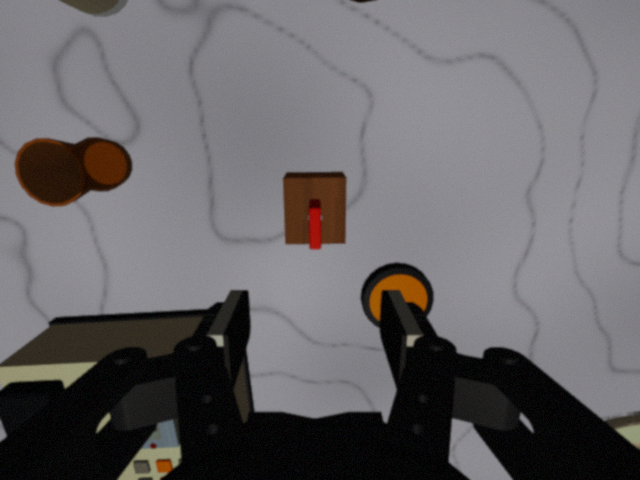

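View pics/w7c.png

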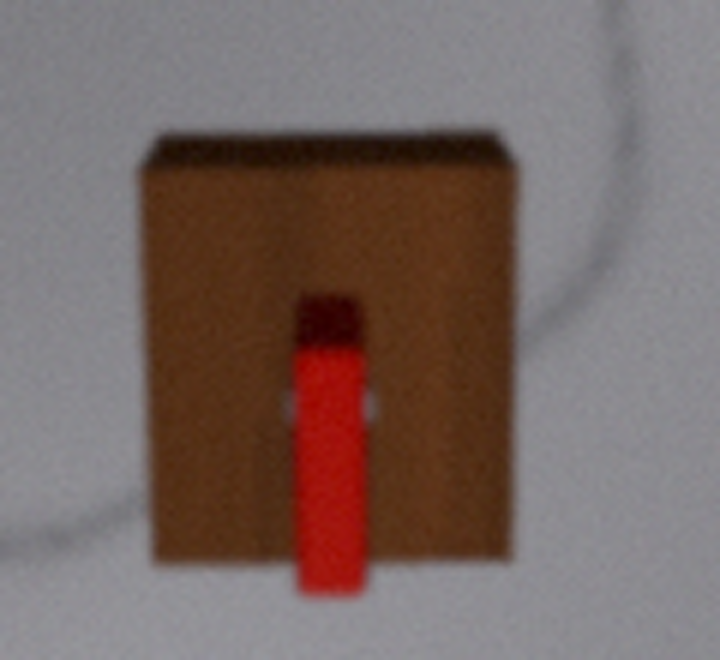

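Run:
```python
from h import *
w=load('w7.pkl')
for nm,pts,z in [('key',[(294,347),(362,347),(366,595),(298,595)],.103),('block',[(142,170),(517,170),(510,560),(155,560)],.045)]:
    q=np.array([px(w,(x+.5)/6-.5+260,(y+.5)/6-.5+150,z) for x,y in pts]); print(nm,q.mean(0).round(4))
    for i in range(4):
        d=q[(i+1)%4]-q[i]; print(' edge',np.linalg.norm(d).round(4),np.degrees(np.arctan2(d[1],d[0])).round(2))
print(px(w,315,235))
plan([q.mean(0)[0],q.mean(0)[1],.07],9.4,4)
```

```text
key [ 0.4552 -0.3001  0.103 ]
 edge 0.0082 -170.28
 edge 0.0315 100.86
 edge 0.0085 9.73
 edge 0.0315 -79.65
block [ 0.4551 -0.2999  0.045 ]
 edge 0.054 -170.28
 edge 0.0589 100.1
 edge 0.0539 9.73
 edge 0.0589 -79.79
[ 0.45410376 -0.29523669  0.10314332]
t 10.4 p [ 0.4544 -0.298   0.2192] yaw -170.23 tilt 0.02 F [-0.1 -0.  -0.1] M [ 0.04 -0.01  0.03] op 55.0 q [-0.29  0.25  0.07 -0.   -1.39  0.46]
linear [[np.float64(0.0373), np.float64(-0.0001), np.float64(-0.0005)], [np.float64(0.0373), np.float64(-0.0001), np.float64(-0.0005)], [np.float64(0.0373), np.float64(-0.0001), np.float64(-0.0005)], [np.float64(0.0373), np.float64(-0.0001), np.float64(-0.0005)]]
twist [np.float64(0.0016), np.float64(0.0016), np.float64(0.0016), np.float64(0.0016)]
```

Key bow top runs from crop (294,347) to (366,595). Its centre is (0.4552, −0.3001) and its yaw is about 10.2°. Descend and grip.

apply_moves([
  [0.042, -0.0004, -0.002],
  [0.042, 0, 0],
  [0.035, 0, 0],
  [0.02, 0, 0],
  [0.01, 0, 0],
  [0, 0, 0],
  [0, 0, 0],
], twist=[-0.007, 0, 0, 0, 0, 0, 0], gripper=0.045)

```text
clock: 11.28
ee_pos: [0.4556, -0.301, 0.0714]
ee_rot: [0.543, -0.454, -0.541, -0.454]
ft_force: [-0.6, 0.8, -0.5]
opening: 0.529
```

Run:
```python
from h import *
plan([.4552,-.300,.0695],10.2,1)
```

```text
t 11.28 p [ 0.4556 -0.301   0.0714] yaw -169.88 tilt 0.11 F [-0.6  0.8 -0.5] M [ 0.01 -0.03  0.03] op 45.2 q [-0.3   0.35 -0.19  0.   -1.03  0.47]
linear [[np.float64(0.0019), np.float64(0.0002), np.float64(0.001)]]
twist [np.float64(-0.0015)]
```

apply_moves([
  [0.002, 0.0002, 0.0007],
  [0, 0, 0],
], twist=[-0.001, 0])

```text
clock: 11.52
ee_pos: [0.4546, -0.3002, 0.0686]
ee_rot: [0.542, -0.454, -0.542, -0.454]
ft_force: [-0.3, 0.3, -1.4]
opening: 0.522
```

apply_moves([
  [0, 0, 0],
  [0, 0, 0],
  [0, 0, 0],
  [0, 0, 0],
  [0, 0, 0],
  [0, 0, 0],
], twist=[0, 0, 0, 0, 0, 0], gripper=0.0)

```text
clock: 12.28
ee_pos: [0.4546, -0.3002, 0.0684]
ee_rot: [0.542, -0.454, -0.542, -0.454]
ft_force: [-0.9, 1.2, 2.3]
opening: 0.095
```

Run:
```python
from h import *
c=cap('wrist');state(); save(c,'w8.pkl'); cv2.imwrite('pics/w8.png',c['img'])
```

```text
t 12.32 p [ 0.4545 -0.3002  0.0684] yaw -169.85 tilt 0.01 F [-0.3  1.1  2.5] M [ 0.17  0.23 -0.05] op 8.1 q [-0.3   0.35 -0.19  0.   -1.03  0.47]
```

View pics/w8.png

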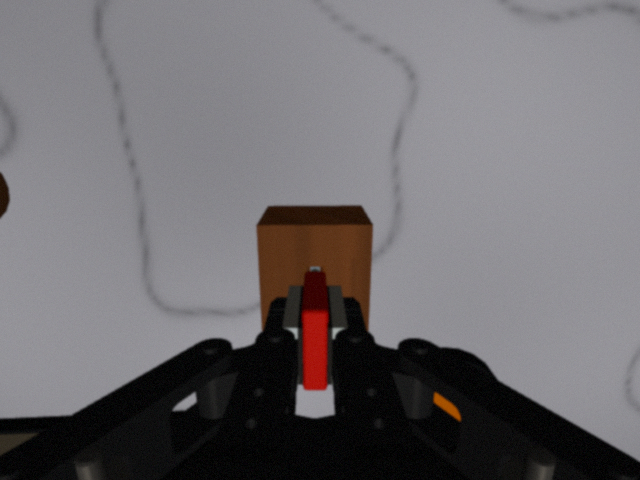

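Gripped (opening about 8 mm). Lift straight out.

apply_moves([
  [-0.01, 0, 0],
  [-0.02, 0, 0],
  [-0.03, 0, 0],
  [-0.04, 0, 0],
  [-0.03, 0, 0],
  [-0.02, 0, 0],
  [0, 0, 0],
], twist=[0, 0, 0, 0, 0, 0, 0])

```text
clock: 13.2
ee_pos: [0.4553, -0.3005, 0.22]
ee_rot: [0.543, -0.453, -0.541, -0.454]
ft_force: [-0.5, -0.4, -1.6]
opening: 0.101
```

Run:
```python
from h import *
c=cap('wrist'); save(c,'w9.pkl'); crop(c,'pics/w9.png',240,230,400,400,4)
plan([.5709,-.088,.215],13.0,5)
```

```text
t 13.25 p [ 0.4546 -0.3     0.2184] yaw -169.87 tilt 0.06 F [ 0.1  0.7 -0.7] M [0.11 0.03 0.01] op 8.4 q [-0.3   0.25  0.07 -0.   -1.39  0.47]
linear [[np.float64(0.0007), np.float64(-0.0304), np.float64(0.0377)], [np.float64(0.0007), np.float64(-0.0307), np.float64(0.0373)], [np.float64(0.0007), np.float64(-0.0311), np.float64(0.037)], [np.float64(0.0007), np.float64(-0.0315), np.float64(0.0367)], [np.float64(0.0007), np.float64(-0.0318), np.float64(0.0364)]]
twist [np.float64(-0.01), np.float64(-0.01), np.float64(-0.01), np.float64(-0.01), np.float64(-0.01)]
```

View pics/w9.png

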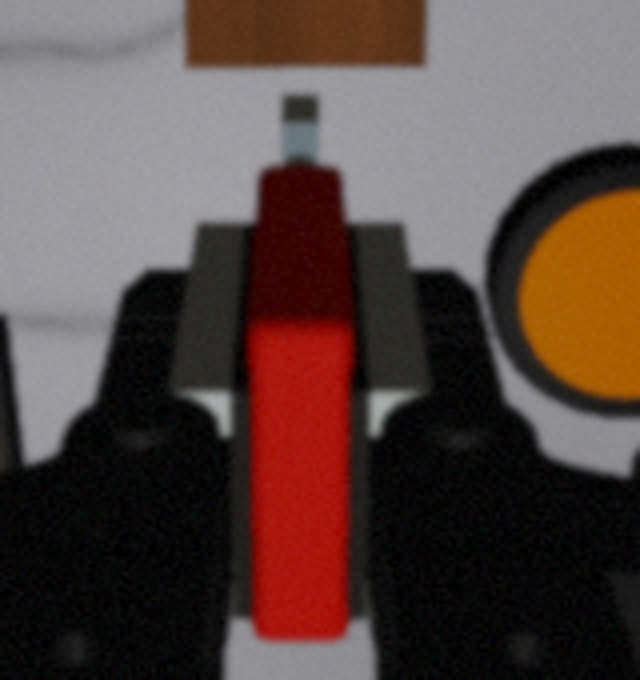

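Run:
```python
from h import *
c=load('w9.pkl'); M=np.array(c['mount'])
def tx(x,y,X):
    u,v=(x+.5)/4-.5+240,(y+.5)/4-.5+230
    d=np.linalg.inv(c['K'])@np.array([u,v,1.]); w=M[:3,:3]@d; return (M[:3,3]+w*(X-M[0,3])/w[0]).round(4)
t=.0534
print('tip',tx(281,97,t),tx(318,97,t)); print('taper',tx(281,121,t-.005),tx(318,121,t-.005))
print('bowtop front',tx(248,322,t-.088),tx(355,322,t-.088),'rear',tx(252,638,t-.088),tx(348,638,t-.088))
print('bowbot front',tx(260,167,t-.052),tx(341,167,t-.052))
```

```text
tip [ 0.0534 -0.0033 -0.0045] [ 0.0534  0.002  -0.0045]
taper [ 0.0484 -0.0032 -0.0027] [ 0.0484  0.0019 -0.0027]
bowtop front [-0.0346 -0.0048 -0.0159] [-0.0346  0.004  -0.0159] rear [-0.0346 -0.0048  0.0152] [-0.0346  0.0037  0.0152]
bowbot front [ 0.0014 -0.0048 -0.015 ] [ 0.0014  0.0038 -0.0149]
```

apply_moves([
  [0, -0.03, 0.0375],
  [0, -0.031, 0.0375],
  [0, -0.031, 0.037],
  [0, -0.0315, 0.0365],
  [0, -0.032, 0.0365],
  [0, 0, 0],
  [0, 0, 0],
], twist=[-0.01, -0.01, -0.01, -0.01, -0.01, 0, 0])

```text
clock: 14.12
ee_pos: [0.5701, -0.0882, 0.2169]
ee_rot: [-0.553, 0.441, 0.554, 0.439]
ft_force: [0.1, -0.1, -1.2]
opening: 0.092
```

Run:
```python
from h import *
c=cap('wrist'); save(c,'w10.pkl'); crop(c,'pics/w10.png',240,180,400,330,5)
plan([.5709,-.088,.170],13.0,2)
```

```text
t 14.18 p [ 0.5701 -0.0888  0.2174] yaw -167.02 tilt 0.1 F [-0.7  0.4  0. ] M [-0.05  0.03 -0.05] op 8.1 q [ 0.12  0.31  0.15 -0.   -1.41  0.11]
linear [[np.float64(0.0237), np.float64(-0.0005), np.float64(0.0003)], [np.float64(0.0237), np.float64(-0.0005), np.float64(0.0003)]]
twist [np.float64(-0.0002), np.float64(-0.0002)]
```

View pics/w10.png

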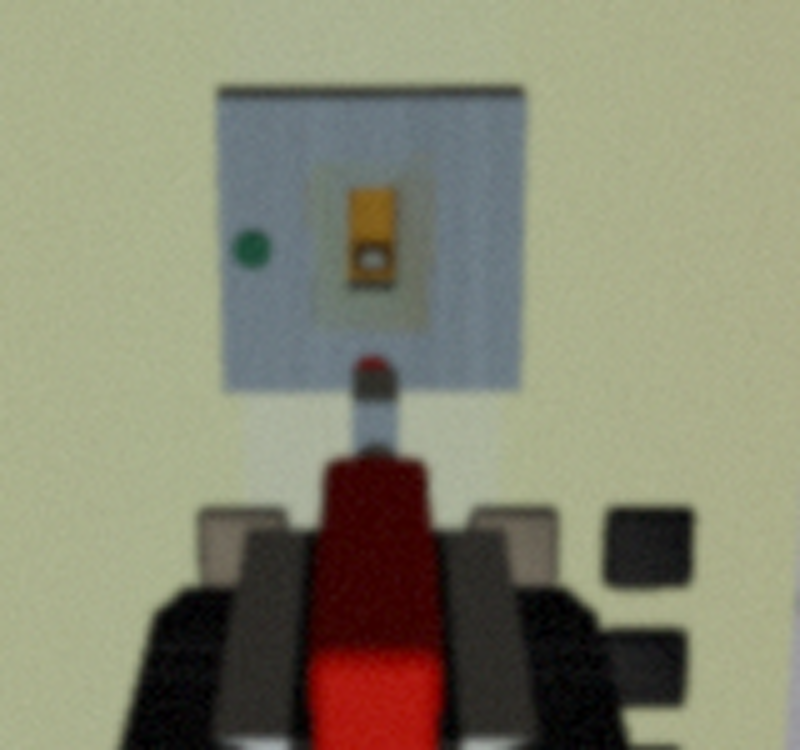

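Run:
```python
from h import *
def mk(c,s,u0,v0):
    M=np.array(c['mount'])
    def tx(x,y,X):
        u,v=(x+.5)/s-.5+u0,(y+.5)/s-.5+v0
        d=np.linalg.inv(c['K'])@np.array([u,v,1.]); w=M[:3,:3]@d; return (M[:3,3]+w*(X-M[0,3])/w[0]).round(4)
    return tx
t=.0534
f=mk(load('w9.pkl'),4,240,230)
for y,X in [(97,t-.005),(121,t-.016)]: print(f(281,y,X),f(318,y,X))
c=load('w10.pkl'); f=mk(c,5,240,180)
for y,X in [(372,t-.005),(400,t-.016)]: print('w10',f(354,y,X),f(397,y,X))
c2=dict(c);c2['T']=np.array(c['mount']);P=cloud(c2); X=np.median(P[205:240,290:298,0]); print('bezelX',X)
X=.2170-.095
B=[f(x,y,X) for x,y in [(218,95),(524,93),(521,390),(226,390)]]; print(B,np.mean(B,0))
F=[f(x,y,X) for x,y in [(316,167),(433,160),(427,330),(317,328)]]; print(F,np.mean(F,0))
S=[f(x,y,X+.005) for x,y in [(349,187),(396,186),(396,287),(349,287)]]; print(S,np.mean(S,0))
```

```text
[ 0.0484 -0.0032 -0.0063] [ 0.0484  0.0019 -0.0063]
[ 0.0374 -0.0031 -0.0068] [ 0.0374  0.0018 -0.0068]
w10 [ 0.0484 -0.0029 -0.0062] [ 0.0484  0.0018 -0.0062]
w10 [ 0.0374 -0.0028 -0.007 ] [ 0.0374  0.0017 -0.007 ]
bezelX 0.12168082127537469
[array([ 0.122 , -0.0237, -0.0234]), array([ 0.122 ,  0.0212, -0.0237]), array([0.122 , 0.0218, 0.0226]), array([ 0.122 , -0.0237,  0.0226])] [ 0.122    -0.0011   -0.000475]
[array([ 0.122 , -0.0095, -0.0126]), array([ 0.122 ,  0.0079, -0.0136]), array([0.122 , 0.0072, 0.0129]), array([ 0.122 , -0.0096,  0.0126])] [ 0.122    -0.001    -0.000175]
[array([ 0.127 , -0.0047, -0.0083]), array([ 0.127 ,  0.0025, -0.0085]), array([0.127 , 0.0025, 0.0075]), array([ 0.127 , -0.0047,  0.0075])] [ 0.127   -0.0011  -0.00045]
```

apply_moves([
  [0.025, -0.0005, -0.0005],
  [0.025, 0, 0],
  [0.012, 0, 0],
  [0, 0, 0],
  [0, 0, 0],
  [0, 0, 0],
], twist=[0, 0, 0, 0, 0, 0])

```text
clock: 14.92
ee_pos: [0.5719, -0.0887, 0.1573]
ee_rot: [0.554, -0.44, -0.553, -0.441]
ft_force: [0.5, -0.0, 0.6]
opening: 0.094
```

Run:
```python
from h import *
plan([.5708,-.089,.150],13.0,1)
```

```text
t 14.93 p [ 0.5719 -0.0887  0.1573] yaw -166.99 tilt 0.11 F [ 0.5 -0.   0.6] M [-0.   -0.03  0.02] op 8.0 q [ 0.12  0.34  0.04  0.   -1.27  0.11]
linear [[np.float64(0.0073), np.float64(0.0012), np.float64(-0.0)]]
twist [np.float64(0.0001)]
```

apply_moves([
  [0.005, 0.0006, 0],
  [0.005, 0, 0],
  [0, 0, 0],
  [0, 0, 0],
], twist=[0, 0, 0, 0])

```text
clock: 15.42
ee_pos: [0.5708, -0.0888, 0.1463]
ee_rot: [0.553, -0.44, -0.553, -0.44]
ft_force: [-0.3, -0.1, -1.1]
opening: 0.094
```

Run:
```python
from h import *
plan([.5708,-.089,.140],13.0,1)
c=cap('wrist'); save(c,'w11.pkl'); crop(c,'pics/w11.png',270,200,370,310,6)
```

```text
t 15.43 p [ 0.5708 -0.0888  0.1463] yaw -166.99 tilt 0.01 F [-0.3 -0.1 -1.1] M [0.   0.03 0.02] op 8.0 q [ 0.12  0.35  0.02  0.   -1.24  0.11]
linear [[np.float64(0.0063), np.float64(0.0), np.float64(-0.0002)]]
twist [np.float64(0.0002)]
```

View pics/w11.png

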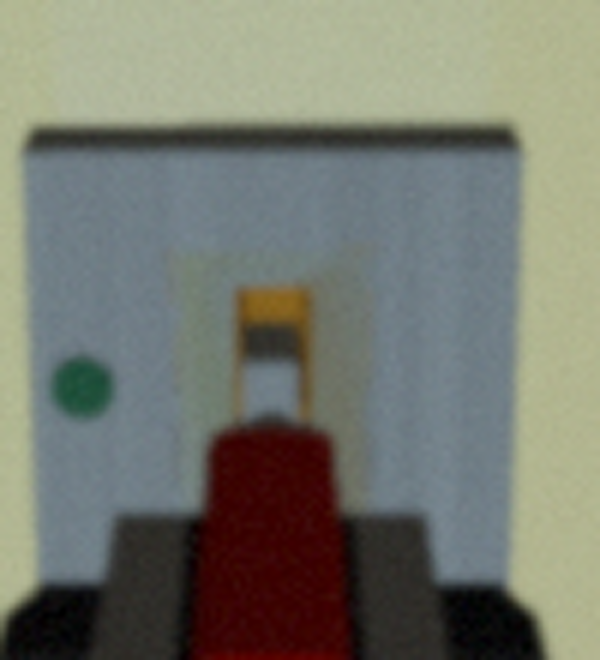

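Well centred: the key at crop x≈273 and the keyway at x≈276. Go down to just above the pins.

apply_moves([
  [0.004, 0.0002, 0],
  [0.004, 0, 0],
  [0.003, 0, 0],
  [0, 0, 0],
  [0, 0, 0],
], twist=[0, 0, 0, 0, 0])

```text
clock: 16.1
ee_pos: [0.5707, -0.0889, 0.1354]
ee_rot: [0.553, -0.44, -0.553, -0.44]
ft_force: [0.7, -0.2, -0.7]
opening: 0.094
```

Run:
```python
from h import *
state()
```

```text
t 16.1 p [ 0.5707 -0.0889  0.1354] yaw -166.99 tilt 0.01 F [ 0.7 -0.2 -0.7] M [0.01 0.03 0.01] op 8.0 q [ 0.12  0.35 -0.    0.   -1.22  0.11]
```

apply_moves([
  [0.002, 0, 0],
  [0.002, 0, 0],
  [0.001, 0, 0],
  [0, 0, 0],
], twist=[0, 0, 0, 0])

```text
clock: 16.6
ee_pos: [0.5705, -0.0888, 0.1302]
ee_rot: [-0.553, 0.44, 0.553, 0.44]
ft_force: [-0.2, -0.8, -0.6]
opening: 0.097
```

apply_moves([
  [0.001, 0, 0],
  [0.001, 0, 0],
  [0, 0, 0],
], twist=[0, 0, 0])

```text
clock: 16.98
ee_pos: [0.5705, -0.0889, 0.1282]
ee_rot: [-0.553, 0.44, 0.553, 0.44]
ft_force: [-0.2, 0.3, -0.8]
opening: 0.096
```

apply_moves([
  [0.001, 0, 0],
  [0.001, 0, 0],
  [0.001, 0, 0],
  [0, 0, 0],
], twist=[0, 0, 0, 0])

```text
clock: 17.48
ee_pos: [0.5707, -0.089, 0.1254]
ee_rot: [0.554, -0.44, -0.553, -0.44]
ft_force: [0.5, -0.6, -0.2]
opening: 0.099
```

apply_moves([
  [0.001, 0, 0],
  [0.001, 0, 0],
  [0, 0, 0],
], twist=[0, 0, 0])

```text
clock: 17.85
ee_pos: [0.571, -0.089, 0.1237]
ee_rot: [0.554, -0.44, -0.553, -0.44]
ft_force: [0.0, -0.7, 1.6]
opening: 0.098
```

apply_moves([
  [0.001, 0, 0],
  [0.001, 0, 0],
  [0, 0, 0],
], twist=[0, 0, 0])

```text
clock: 18.23
ee_pos: [0.5712, -0.0889, 0.1221]
ee_rot: [0.554, -0.44, -0.553, -0.44]
ft_force: [0.1, -0.9, 4.7]
opening: 0.096
```

Run:
```python
from h import *
state()
```

```text
t 18.23 p [ 0.5712 -0.0889  0.1221] yaw -166.98 tilt 0.1 F [ 0.1 -0.9  4.7] M [-0.48 -0.08  0.01] op 8.2 q [ 0.12  0.36 -0.02  0.   -1.18  0.11]
```

apply_moves([
  [0.001, 0, 0.001],
  [0.001, 0, -0.002],
  [0.001, 0, 0.002],
  [0, 0, -0.001],
  [0, 0, 0],
], twist=[0, 0, 0, 0, 0])

```text
clock: 18.85
ee_pos: [0.5708, -0.0883, 0.1179]
ee_rot: [-0.553, 0.44, 0.554, 0.441]
ft_force: [1.5, 1.4, 0.8]
opening: 0.098
```

Run:
```python
from h import *
state()
```

```text
t 18.85 p [ 0.5708 -0.0883  0.1179] yaw -167.0 tilt 0.06 F [1.5 1.4 0.8] M [ 0.48 -0.71 -0.01] op 8.3 q [ 0.12  0.37 -0.03 -0.   -1.18  0.11]
```

Past the pins (tip about 30.5 mm down). On to the floor.

apply_moves([
  [0.001, 0, 0],
  [0.001, 0, 0],
  [0.001, 0, 0],
  [0, 0, 0],
], twist=[0, 0, 0, 0])

```text
clock: 19.35
ee_pos: [0.5705, -0.0886, 0.1154]
ee_rot: [-0.553, 0.44, 0.554, 0.44]
ft_force: [-0.2, 3.4, 4.5]
opening: 0.096
```

Run:
```python
from h import *
state(); c=cap('wrist'); save(c,'w12.pkl'); crop(c,'pics/w12.png',240,200,400,400,3)
c['T']=np.array(c['mount']); P=cloud(c); b=P[330:385,306:324].reshape(-1,3); print('bowtop X',np.median(b[:,0])); print('bezelX',np.median(P[250:300,272:280,0]))
```

```text
t 19.35 p [ 0.5705 -0.0886  0.1154] yaw -166.99 tilt 0.02 F [-0.2  3.4  4.5] M [1.11 0.14 0.01] op 8.2 q [ 0.12  0.37 -0.03 -0.   -1.17  0.11]
bowtop X -0.03466019519835095
bezelX 0.02004888635259988
```

View pics/w12.png

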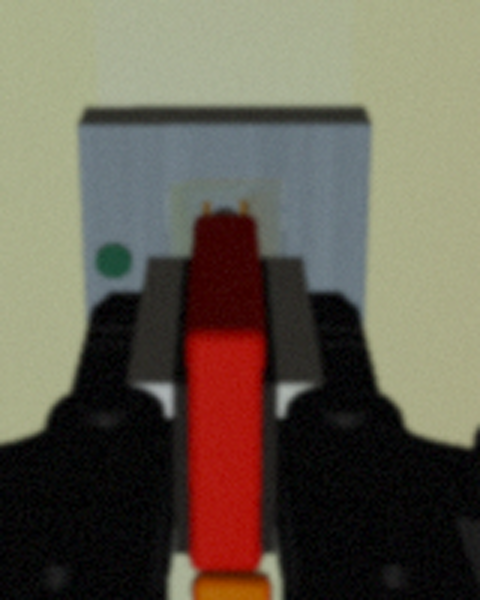

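Bow top is 54.7 mm above the bezel and 55 means fully in. Press a touch more to confirm.

apply_moves([
  [0.001, 0, 0],
  [0.0005, 0, 0],
  [0, 0, 0],
], twist=[0, 0, 0])

```text
clock: 19.77
ee_pos: [0.5707, -0.0887, 0.1152]
ee_rot: [0.554, -0.44, -0.553, -0.44]
ft_force: [-3.5, 4.1, 12.1]
opening: 0.096
```

Run:
```python
from h import *
state()
```

```text
t 19.77 p [ 0.5707 -0.0887  0.1152] yaw -166.97 tilt 0.06 F [-3.5  4.1 12.1] M [ 1.63  1.3  -0.  ] op 8.2 q [ 0.12  0.37 -0.03  0.   -1.17  0.11]
```

Bottomed out (z unchanged, 12 N). Relieve slightly and turn clockwise in steps.

apply_moves([
  [-0.0005, 0, 0],
  [0, 0, 0],
  [0, 0, 0],
  [0, 0, 0],
  [0, 0, 0],
  [0, 0, 0],
  [0, 0, 0],
], twist=[0, 0.08, 0.08, 0.08, 0.08, 0.08, 0])

```text
clock: 20.65
ee_pos: [0.5707, -0.0887, 0.1152]
ee_rot: [-0.455, 0.541, 0.455, 0.542]
ft_force: [-1.9, 2.8, 9.2]
opening: 0.099
```

Run:
```python
from h import *
state()
```

```text
t 20.65 p [ 0.5707 -0.0887  0.1152] yaw 170.05 tilt 0.05 F [-1.9  2.8  9.2] M [1.44 0.77 0.03] op 8.4 q [ 0.12  0.37 -0.03  0.   -1.17 -0.29]
```

apply_moves([
  [0, 0, 0],
  [0, 0, 0],
  [0, 0, 0],
  [0, 0, 0],
  [0, 0, 0],
  [0, 0, 0],
  [0, 0, 0],
  [0, 0, 0],
], twist=[0.1, 0.1, 0.1, 0.1, 0.1, 0.1, 0.1, 0])

```text
clock: 21.65
ee_pos: [0.5707, -0.0888, 0.1153]
ee_rot: [-0.242, 0.664, 0.241, 0.665]
ft_force: [-2.0, 3.7, 9.1]
opening: 0.094
```

Run:
```python
from h import *
state()
c=cap('wrist'); cv2.imwrite('pics/w13.png',c['img'])
```

```text
t 21.65 p [ 0.5707 -0.0888  0.1153] yaw 129.94 tilt 0.05 F [-2.   3.7  9.1] M [1.28 0.78 0.08] op 8.0 q [ 0.12  0.37 -0.03  0.   -1.17 -0.99]
```

View pics/w13.png

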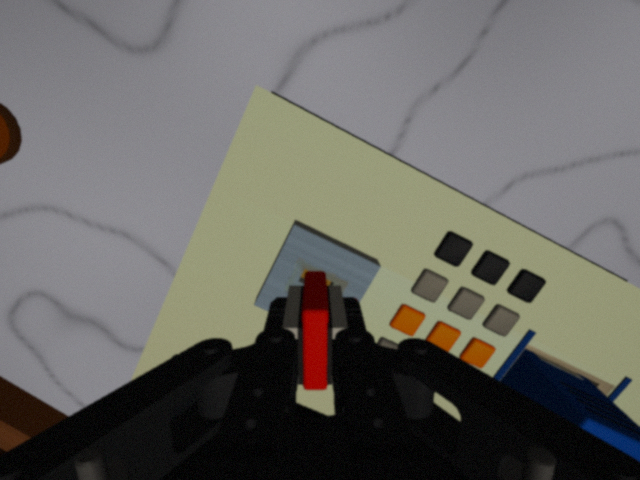

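Turning well, and the key stays in line with the fingers. Continue to the stop.

apply_moves([
  [0, 0, 0],
  [0, 0, 0],
  [0, 0, 0],
  [0, 0, 0],
  [0, 0, 0],
  [0, 0, 0],
], twist=[0.1, 0.1, 0.1, 0.1, 0.08, 0])

```text
clock: 22.45
ee_pos: [0.5707, -0.0887, 0.1153]
ee_rot: [-0.077, 0.703, 0.077, 0.703]
ft_force: [-2.6, 4.6, 9.1]
opening: 0.096
```

Run:
```python
from h import *
state()
```

```text
t 22.45 p [ 0.5707 -0.0887  0.1153] yaw 102.45 tilt 0.05 F [-2.6  4.6  9.1] M [1.57 0.91 0.06] op 8.2 q [ 0.12  0.37 -0.03  0.   -1.17 -1.47]
```

apply_moves([
  [0, 0, 0],
  [0, 0, 0],
  [0, 0, 0],
  [0, 0, 0],
  [0, 0, 0],
], twist=[0.03, 0.03, 0.02, 0, 0])

```text
clock: 23.08
ee_pos: [0.5706, -0.0886, 0.1153]
ee_rot: [-0.049, 0.705, 0.049, 0.706]
ft_force: [-2.8, 3.4, 9.5]
opening: 0.097
```

Run:
```python
from h import *
state()
```

```text
t 23.07 p [ 0.5706 -0.0886  0.1153] yaw 97.92 tilt 0.04 F [-2.8  3.4  9.5] M [1.54 0.91 0.14] op 8.3 q [ 0.12  0.37 -0.03 -0.   -1.17 -1.55]
```

apply_moves([
  [0, 0, 0],
  [0, 0, 0],
  [0, 0, 0],
  [0, 0, 0],
], twist=[0.03, 0.03, 0, 0])

```text
clock: 23.58
ee_pos: [0.5706, -0.0885, 0.1153]
ee_rot: [-0.028, 0.706, 0.028, 0.707]
ft_force: [-2.4, 3.3, 10.0]
opening: 0.096
```

Run:
```python
from h import *
state();c=cap('wrist'); cv2.imwrite('pics/w14.png',c['img']);state()
```

```text
t 23.57 p [ 0.5706 -0.0885  0.1153] yaw 94.48 tilt 0.05 F [-2.4  3.3 10. ] M [1.66 0.93 0.06] op 8.2 q [ 0.12  0.37 -0.03 -0.   -1.17 -1.61]
t 23.62 p [ 0.5707 -0.0886  0.1153] yaw 94.48 tilt 0.05 F [-1.7  3.7  9.9] M [1.68 0.95 0.08] op 8.2 q [ 0.12  0.37 -0.03 -0.   -1.17 -1.61]
```

View pics/w14.png

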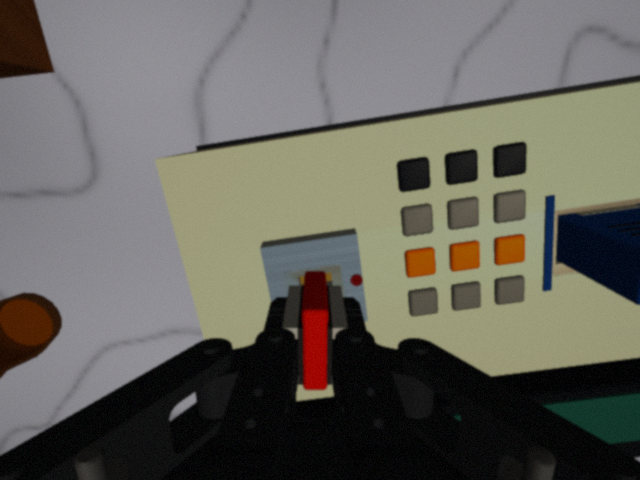

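apply_moves([
  [0, 0, 0],
  [0, 0, 0],
  [0, 0, 0],
  [0, 0, 0],
], twist=[0.02, 0.02, 0, 0])

```text
clock: 24.12
ee_pos: [0.5706, -0.0885, 0.1153]
ee_rot: [-0.014, 0.707, 0.014, 0.707]
ft_force: [-1.8, 3.8, 10.1]
opening: 0.098
```

Run:
```python
from h import *
state()
```

```text
t 24.12 p [ 0.5706 -0.0885  0.1153] yaw 92.21 tilt 0.04 F [-1.8  3.8 10.1] M [1.67 0.92 0.26] op 8.3 q [ 0.12  0.37 -0.03 -0.   -1.17 -1.65]
```

apply_moves([
  [0, 0, 0],
  [0, 0, 0],
  [0, 0, 0],
], twist=[0.015, 0, 0])

```text
clock: 24.5
ee_pos: [0.5707, -0.0885, 0.1153]
ee_rot: [-0.008, 0.707, 0.008, 0.707]
ft_force: [-2.6, 4.4, 9.7]
opening: 0.097
```

Run:
```python
from h import *
state();s=cap('scene'); crop(s,'pics/c15.png',280,190,440,310,5)
s=cap('side'); cv2.imwrite('pics/s15.png',s['img']); w=cap('wrist');save(w,'w15.pkl'); crop(w,'pics/w15.png',230,200,400,400,4); state()
```

```text
t 24.5 p [ 0.5707 -0.0885  0.1153] yaw 91.36 tilt 0.05 F [-2.6  4.4  9.7] M [1.62 0.96 0.29] op 8.3 q [ 0.12  0.37 -0.03 -0.   -1.17 -1.66]
t 24.65 p [ 0.5707 -0.0885  0.1153] yaw 91.36 tilt 0.05 F [-1.8  4.1  9.1] M [1.71 0.89 0.35] op 8.4 q [ 0.12  0.37 -0.03 -0.   -1.17 -1.66]
```

View pics/c15.png

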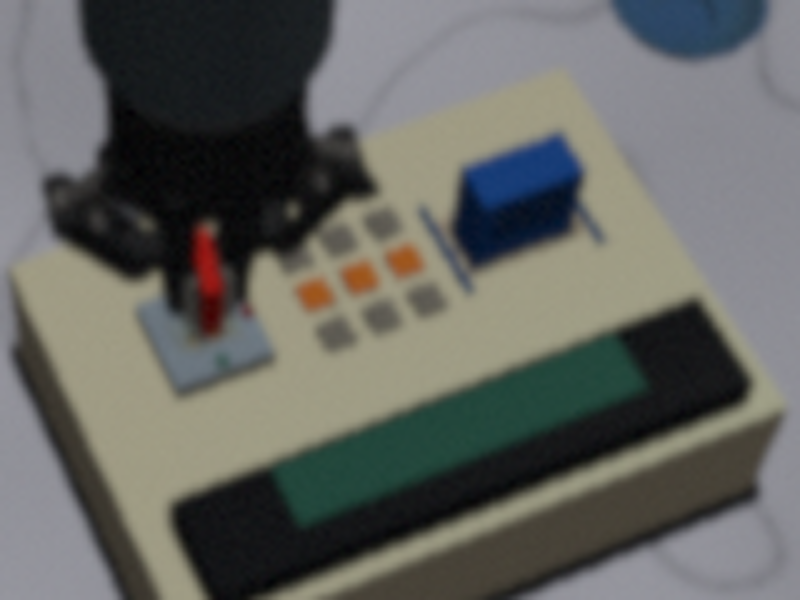

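View pics/s15.png

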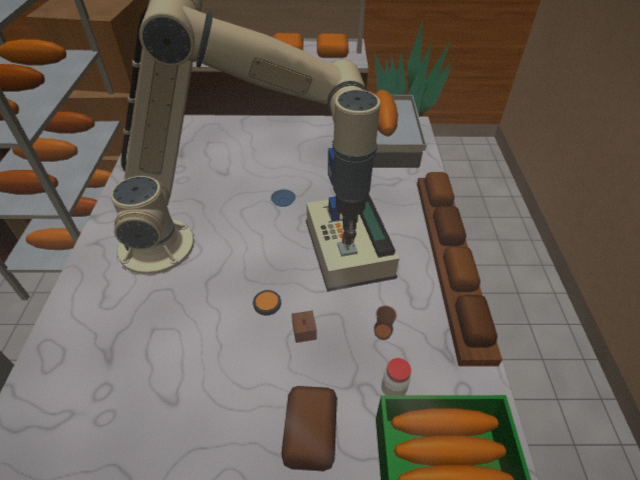

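View pics/w15.png

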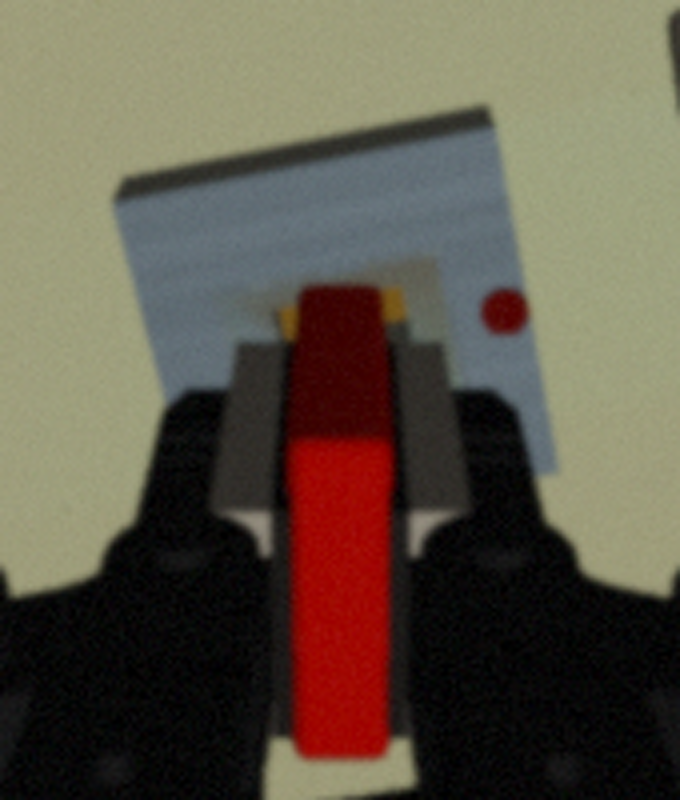

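The hand has turned 101.6° and the reaction moment is about 0.3 Nm, well above the 0.07 Nm spring, so the switch is against its stop. The cartridge is upright and home, and the things I can see on the counter stand where they did.

Run:
```python
from h import *
state(); print(robot.hand_in()); state()
```

```text
t 24.65 p [ 0.5707 -0.0885  0.1153] yaw 91.36 tilt 0.05 F [-1.8  4.1  9.1] M [1.71 0.89 0.35] op 8.4 q [ 0.12  0.37 -0.03 -0.   -1.17 -1.66]
the job is handed in; nothing more can be done
None
the job is handed in; nothing more can be done
```

I pushed the smaller blue cartridge home in its slot, then worked the red key down past the pins, turned it clockwise to the stop, and handed in at 24.65 s, still gripping and holding it turned.

- **Cartridge:** its top measured 45.0 mm above the till top before I let go. The last scene picture shows it upright.
- **Key depth:** the bow top measured 54.7 mm above the bezel, against 55 mm nominal. Pressing harder raised the force to 12 N with almost no further travel, so it is on the floor of the keyway.
- **Key turn:** the hand turned 101.6°, which is the quarter turn plus the key's play and some give. The reaction moment was about 0.3 Nm, against a spring maximum of 0.07 Nm, so the switch should be on its stop. That is inferred, because I had no direct reading of the lock angle.
- **Disagreement:** the moment reading was noisy. It dipped to 0.06–0.08 Nm at 98.5° after reading 0.14 Nm at 95°, then rose steadily to 0.35 Nm.
- **Bystanders:** the glass, jar, lid, loaf and dish stood where they were in the final side picture. The brass weight was hidden behind the arm there, so I didn't see it in that last look, but the arm never went near it.

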